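# Drag a parts tote out of a deep bay with a pull hook

### The arm

A 6-joint arm with a two-finger parallel gripper is mounted at the origin on a cart in front of the work surface, level with it; the furniture and walls round the work are solid. World frame = base frame: x ahead of the robot, y to its left, z up, the work surface at z = 0. Lengths are in mm, angles in rad, forces in N, time in s.
With the tool pointing down it reaches from about 325 to 875 mm from the base axis. Payload 4.4 kg.
Tool frame: the origin (TCP) lies on the centre line of the jaws, within the pads' length; the fingertips stand 19 mm ahead of it and the grasp point (between the pads) is the TCP; z points along the fingers, y is the line along which they close (so a half turn about z gives the same grasp; the last joint's range is limited). The gripper opens to 85 mm and grips with 20 to 120 N. Pads are 22 mm wide; open, the fingers measure 114 mm over their backs; the gripper's body (76 mm by 85 mm) begins 54 mm behind the grasp point. The pads swing forward as they close: fully open they stand 13 mm farther back than shut.
Start: joints at [1.115, 0.207, 1.542, -0, 1.393, -0.15], TCP at [172.569, 548.496, 250.282] pointing down, gripper open.
Joint ranges: [-2.73, 2.73], [-0.86, 2.22], [0.23, 2.46], [-1.11, 4.25], [0.08, 2.63], [-2.82, 2.82]. Speed limits (rad/s): [2.79, 2.79, 3.14, 3.14, 3.14, 3.14].

### API

Orientations are given as a unit quaternion [w, x, y, z].
In Python, from cell import env gives the robot as it stands.
- The arm moves only by the shell command python3 -m inch 'ROWS'. ROWS is JSON, a list of rows, each a list of 3 entries, a list of its own where there are three numbers: the opening, from 0 (shut) to 1 (fully open), then the shift along the tool's x, y, z each as a share of 500 mm, from -1 to 1, then the turn about the tool's z as a share of 90 degrees, from -1 to 1. In form: [[gripper, [tx, ty, tz], roll], ...]. A call has 1 to 8 rows; each row is the pose to reach, as a shift and turn from the pose commanded when the call began, along the tool's axes at that moment; what a row does not reach only later rows make up. A row lasts 1/10 s, in which the tool goes at most 50 mm and 8.59 degrees, less where a joint would pass 70% of its speed; a pose out of reach is approached as far as the arm can. A call with a number of a shift or a turn outside -1 to 1 is refused whole. A call with a gripper value outside its range is refused whole. The fingers move at their own pace and stop on an object; the grip force is fixed at half the most. Time passes only in rows, so rows that repeat a pose let the fingers close. It gives the time, the measured TCP pose, the force, the opening and the grip force at its end, in the units of the state.
- env.get_obs(): the state, without advancing time (a new reading comes with each control period).
- env.read_camera(name): name is "scene" or "top"; returns the picture (400x640x3 uint8, red, green, blue); there is no depth.
- env.get_calibration(name): a dict with "fx", "fy", "cx", "cy" (pixels), "xyz" and "attitude" of the camera in the world. Camera axes: x right, y down, z forward; pixel columns grow to the right and rows downward; lengths in mm; the calibration is good to about 2 mm. A picture is of the moment at which its call begins. get_calibration takes no time and is no camera call.
- env.job_done(): hands the job in; it is judged then, once.
The state is a dict: "t": time; "joint_pos": joint angles; "joint_velocities": joint speeds; "effort": joint torques, N m; "position": TCP position; "ee_rot": TCP orientation; "contact_force": force on the tool from outside, world axes, zero at the start; "wrist_torque": the same for the moment, N m; "gripper_width": finger opening in mm; "grasp_force": force on a finger pad.
Only numpy, scipy, OpenCV 4.12 (cv2) and the standard library are available. Lean on these libraries where they do the work, as an engineer would, in place of code of your own. Each camera call takes 0.05 s, during which the arm holds its last target. There are 200 camera calls.

### The job

Take the orange-handled drag hook, hook its blade over the front lip of the blue tote inside the low plywood bay, and drag the tote out gently until it sits square and fully home against the yellow stop, with both brass pins pushed in. Find the stop by feel and do not strain against it; never pull or push the tote with the gripper, tip it or spill what is in it. Then unhook, stand the hook upright on the bench clear of tote, bay and stop, and leave everything else where it is.

Things in the scene. Friction and masses are not known exactly. Their poses are not given: they have to be found in the camera images.
- hook: Drag hook, 160 g, standing on the bench on its foot and its blade. Origin: underside of the foot, below the middle of the grip; x along the bar to the blade, z up. Orange grip 44 (x) by 24 (y) mm, flat sides, top at z 60, on a foot plate 50 x 46 x 5 mm. The steel bar, 26 mm wide, runs forward from the grip, underside z 26, top z 32. Hold it low, about z 37, across the 24 mm, or it pivots.
- hook_tip (a point): Middle of the lower edge of the hook's blade (x 127.5, y 0, z 0 mm in the hook's frame). The blade hangs from the bar's end down to z 0: 44 mm wide, 5 mm thick, near face (the one that pulls) at x 125, far face at x 130.
- tote: Open blue tote, 160 (x) by 170 (y) by 62 mm high, 5 mm walls and floor, standing on the bench in the bay, about 0.6 kg with its load; some 2 to 6 N drag it. Origin: middle of its underside; its front, -x, is at the bay's mouth. Front lip: x -85 to -75 mm, top at z 62, 8 mm high; the front wall's inner face is also at x -75. Inside, x -75 to -30 is empty.
- bay: Fixed low plywood bay. Origin: on the bench, middle of its mouth; x runs inward (the tote is dragged toward -x), z up. 200 mm deep; side walls at y +-93 to +-103 mm, roof z 128 to 140. The tote's lip starts 0 to 20 mm inside the mouth. A fixed stop stands before the mouth, square to the bay; it is set differently each time and NOT measured: its face is 50 to 115 mm before the mouth.
- pin_left (a joint): Sprung brass pin in the stop's post on the bay's +y side, m: 0 = 10 mm out of the face toward the tote, 0.010 = flush, more = rubber face pressed in. Spring under 1 N: it does not push the tote back. The stop: 2 yellow posts 40 mm high, 34 wide, at y +-66 mm, on a 6 mm plate, reaching 34 mm from the face toward -x; the hook's grip passes between. Their rubber faces give only about 1 mm per 6 N.
- pin_right (a joint): The same pin in the post on the bay's -y side.
- case: Small zipped black case, 57 by 93 by 55 mm, standing in the tote. Origin: middle of its underside.
- jar: Clear jar of screws, 88 mm wide, 61 mm high, standing in the tote. Origin: middle of its underside.
- frost: White spray bottle, 52 mm wide, 100 mm high, a bystander on the bench. Origin: middle of its underside.
- mist: Small orange-red pump bottle, 33 mm wide, 138 mm high, a bystander. Origin: middle of its underside.
- bowl: Turned wooden bowl, 104 mm wide, 36 mm high, a bystander. Origin: middle of its underside.
- ratchet: Bright ratchet handle lying on the bench, 207 mm long, a bystander. Origin: middle of its underside.
- driver: Yellow-handled screwdriver lying on the bench, 155 mm long, a bystander. Origin: middle of its underside.
- caliper: Caliper lying in front of the tool chest, 214 mm long, a bystander. Origin: middle of its underside.
Things that resemble listed ones, but are neither listed nor needed, are in the scene too. Leave any purple look-alike of the hook alone.

How it is judged:
By the outcome, as a careful person would: the job done as asked, in the order asked, and still so for the second after the job is handed in, with the robot touching nothing.
It also fails if it takes over 72 s, if anything falls off the work surface, if the arm or the gripper's body presses on something with over 40 N, if the wrist force passes 120 N, or if a joint passes its speed limit or range.

## Working session

There is one attempt and no reset: what is moved stays moved. The work goes in short steps, Python scripts to look and compute and a shell command to move; the robot and the scene stay as the last step left them, time stands still between calls to the robot, and variables do not carry over. Pictures are saved under pics/ and viewed, at most 13 in all, crops included, and the job is handed in when it is done.

```bash
mkdir -p pics; ls; python3 - <<'E'
from cell import env
import cv2
for n in("scene","top"):
    im=env.read_camera(n); cv2.imwrite(f"pics/{n}0.png",im[:,:,::-1]); print(n,env.get_calibration(n))
o=env.get_obs(); print(o)
E
```

```text
pics
scene {'fx': 499.3096017024462, 'fy': 499.3096017024462, 'cx': 320.507331913777, 'cy': 202.78627871484707, 'xyz': array([  24.09880967,  886.2861037 , 1157.38179687]), 'attitude': array([ 0.09466859, -0.23140047,  0.89617695, -0.36654953])}
top {'fx': 415.76621995137236, 'fy': 415.76621995137236, 'cx': 311.7479713485042, 'cy': 198.6984061469671, 'xyz': array([ 157.44573662, -196.11623781, 1569.78258593]), 'attitude': array([-0.10729073,  0.82162094, -0.55461181,  0.07637718])}
{'t': 0.1, 'joint_pos': array([ 1.11549736e+00,  2.07397357e-01,  1.54283338e+00, -1.67651250e-05,
        1.39351380e+00, -1.50499053e-01]), 'joint_velocities': array([-2.03906996e-03, -1.38571486e-03, -1.33132457e-03, -6.29254895e-05,
        5.12215710e-04,  1.81141708e-03]), 'effort': array([ 2.70952905e-04, -3.84089577e+01, -2.92550361e+01, -1.01112232e-04,
        4.81827112e-03,  1.06038323e-05]), 'position': array([172.28069789, 547.89309087, 249.19574332]), 'ee_rot': array([-3.13066230e-04,  1.51809152e-01,  9.88409239e-01, -1.02941856e-03]), 'contact_force': array([ 0.10685128, -0.85942525,  0.08938873]), 'wrist_torque': array([-0.01879133,  0.00200251, -0.02553676]), 'grasp_force': 0.0, 'gripper_width': 84.92296384736174}
```

View pics/scene0.png

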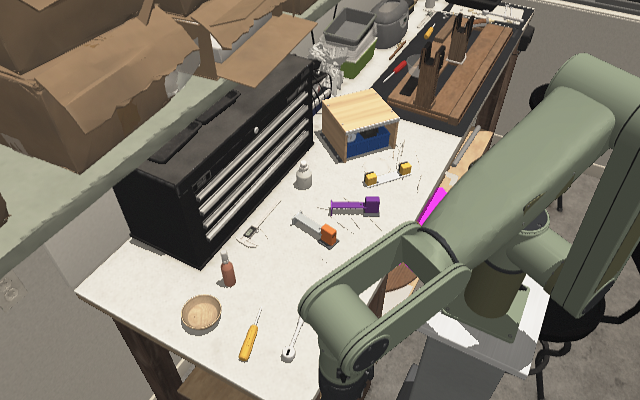

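View pics/top0.png

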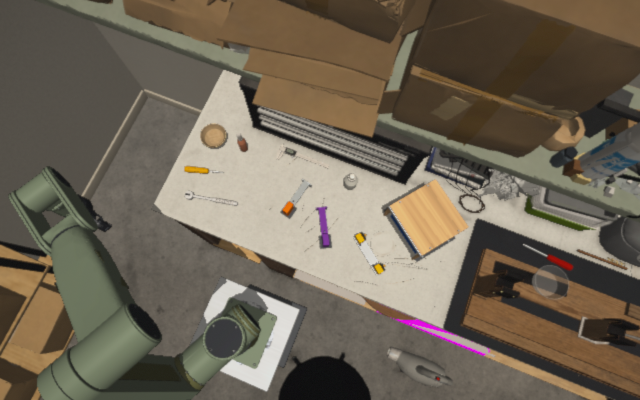

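The orange-handled hook is at scene (328,234) / top (290,208). Things it could be confused with are the purple look-alike at scene (372,205) / top (325,240), the orange-red mist bottle at scene (228,270), and the red tool at scene (395,70). I choose the orange grip with a grey bar. The stop is at scene (388,173) and the bay at scene (360,125).

```bash
cat > h.py <<'E'
from cell import env
import numpy as np, cv2
from scipy.spatial.transform import Rotation as R
C={n:env.get_calibration(n) for n in("scene","top")}
def ray(n,p):
    c=C[n]; q=c["attitude"]; r=R.from_quat([q[1],q[2],q[3],q[0]])
    d=r.apply([(p[0]-c["cx"])/c["fx"],(p[1]-c["cy"])/c["fy"],1]); return np.array(c["xyz"]),d
def onz(n,p,z):
    o,d=ray(n,p); return (o+d*(z-o[2])/d[2]).round(1)
def proj(n,X):
    c=C[n]; q=c["attitude"]; r=R.from_quat([q[1],q[2],q[3],q[0]])
    v=r.inv().apply(np.array(X)-c["xyz"]); return np.array([v[0]/v[2]*c["fx"]+c["cx"],v[1]/v[2]*c["fy"]+c["cy"]]).round(1)
def tri(p,q):
    o1,d1=ray("scene",p);o2,d2=ray("top",q)
    t=np.linalg.lstsq(np.c_[d1,-d2],o2-o1,rcond=None)[0]
    a,b=o1+d1*t[0],o2+d2*t[1]; return ((a+b)/2).round(1),np.linalg.norm(a-b).round(1)
def blobs(im,lo,hi,amin=15):
    m=cv2.inRange(cv2.cvtColor(im,cv2.COLOR_RGB2HSV),np.array(lo),np.array(hi))
    n,_,s,c=cv2.connectedComponentsWithStats(m)
    return [(c[i].round(1).tolist(),s[i].tolist()) for i in range(1,n) if s[i,4]>=amin],m
E
python3 - <<'E'
from h import *
s=cv2.imread("pics/scene0.png");t=cv2.imread("pics/top0.png")
a=cv2.resize(s[85:260,275:425],None,fx=2.6,fy=2.6,interpolation=cv2.INTER_CUBIC)
b=cv2.resize(t[165:285,270:475],None,fx=1.9,fy=1.9,interpolation=cv2.INTER_CUBIC)
b=cv2.resize(t[165:285,270:475],(400,234),interpolation=cv2.INTER_CUBIC)
o=np.zeros((455,800,3),np.uint8);o[:a.shape[0],:390]=a;o[:234,395:795]=b
cv2.imwrite("pics/crop.png",o)
for n,im in(("scene",s),("top",t)):
    im=im[:,:,::-1].copy()
    for nm,lo,hi in(("orange",(5,170,120),(15,255,255)),("yellow",(20,170,100),(32,255,255)),("blue",(105,120,30),(120,255,255))):
        print(n,nm,blobs(im,lo,hi)[0])
E
```

```text
scene orange [([328.5, 234.1], [321, 225, 15, 20, 171])]
scene yellow []
scene blue [([368.0, 142.7], [347, 126, 43, 32, 677])]
top orange [([287.7, 207.4], [283, 202, 10, 12, 72])]
top yellow [([195.8, 169.6], [185, 167, 23, 6, 112]), ([359.6, 237.5], [356, 233, 9, 10, 57]), ([378.4, 268.2], [374, 264, 10, 10, 62])]
top blue [([402.7, 232.6], [391, 216, 25, 37, 55])]
```

View pics/crop.png

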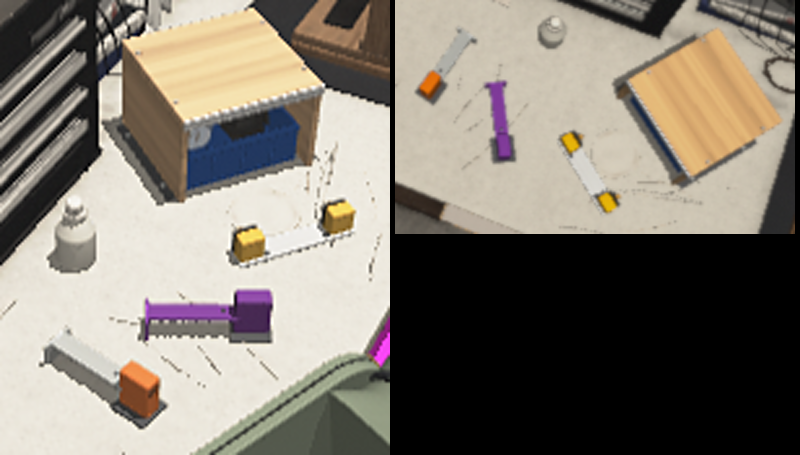

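The crop shows the orange grip with a grey bar and its blade at the far end (scene (328,234) to (295,215)). The blue tote is under the roof, and the stop has two yellow posts with a white plate between them.

```bash
python3 - <<'E'
from h import *
t=cv2.imread("pics/top0.png")[:,:,::-1].copy();s=cv2.imread("pics/scene0.png")[:,:,::-1].copy()
hsv=cv2.cvtColor(t,cv2.COLOR_RGB2HSV);print("roof hsv",hsv[217,427],hsv[200,430])
m=cv2.inRange(hsv,np.array((10,60,120)),np.array((24,200,255)));m[:,:375]=0;m[:,475:]=0;m[:170]=0;m[270:]=0
c=max(cv2.findContours(m,cv2.RETR_EXTERNAL,cv2.CHAIN_APPROX_NONE)[0],key=cv2.contourArea)
W=np.array([onz("top",p,140)[:2] for p in c[:,0]],np.float32)
r=cv2.minAreaRect(W);print("roof",r,cv2.boxPoints(r).round(1).tolist(), cv2.contourArea(c))
for n,p in(("top",(359.6,237.5)),("top",(378.4,268.2))): print("post",onz(n,p,40),onz(n,p,30))
# scene yellow loose
hs=cv2.cvtColor(s,cv2.COLOR_RGB2HSV);print("ypix",hs[177,370],hs[168,404],hs[182,370])
b,_=blobs(s,(18,130,80),(35,255,255),10);print(b)
# posts' top faces in top view: world rect
mm=cv2.inRange(hsv,np.array((20,150,80)),np.array((32,255,255)))
for cc in cv2.findContours(mm,cv2.RETR_EXTERNAL,cv2.CHAIN_APPROX_NONE)[0]:
    if cv2.contourArea(cc)>25: print("p",cv2.minAreaRect(np.array([onz("top",p,40)[:2] for p in cc[:,0]],np.float32)))
print("hook grip top",tri((328.5,234.1),(287.7,207.4)),onz("top",(287.7,207.4),60),onz("top",(287.7,207.4),45))
m=cv2.inRange(hsv,np.array((3,150,80)),np.array((16,255,255)));m[:,:275]=0;m[:,300:]=0;m[:195]=0;m[220:]=0
cc=max(cv2.findContours(m,cv2.RETR_EXTERNAL,cv2.CHAIN_APPROX_NONE)[0],key=cv2.contourArea)
print("grip rect",cv2.minAreaRect(np.array([onz("top",p,60)[:2] for p in cc[:,0]],np.float32)))
# hook bar: grey-blue pixels
for y in range(178,206):
    print(y,[tuple(int(v) for v in hsv[y,x]) for x in range(292,312,3)]) if y%4==0 else 0
z=np.hstack([cv2.resize(t[172:222,270:325],(550,500),interpolation=cv2.INTER_NEAREST)])
cv2.imwrite("pics/hook.png",z[:,:,::-1])
E
```

```text
roof hsv [ 17 121 226] [ 16 124 216]
roof ((615.7811279296875, -466.39422607421875), (208.8724365234375, 200.7554931640625), 52.08865737915039) [[472.3999938964844, -487.1000061035156], [630.7999877929688, -610.5], [759.0999755859375, -445.70001220703125], [600.7999877929688, -322.29998779296875]] 3157.0
post [ 472.9 -271.8   40. ] [ 475.  -272.3   30. ]
post [ 392.3 -374.6   40. ] [ 393.8 -375.8   30. ]
ypix [ 25 151 248] [ 19 167 199] [ 19 162 146]
[([428.2, 32.7], [424, 27, 10, 12, 61]), ([404.9, 168.3], [399, 163, 12, 12, 111]), ([370.4, 178.6], [365, 173, 12, 13, 118]), ([248.0, 343.3], [239, 325, 19, 36, 340])]
p ((393.1027526855469, -374.7462463378906), (31.64967918395996, 25.760683059692383), 54.202579498291016)
p ((473.6766357421875, -272.1250305175781), (31.829378128051758, 26.300046920776367), 54.5124626159668)
p ((485.4728088378906, 409.01995849609375), (20.447139739990234, 86.81626892089844), 21.25038719177246)
hook grip top (array([478.3,  21.4,  31.4]), np.float64(5.2)) [474.9  17.9  60. ] [478.1  20.   45. ]
grip rect ((472.76934814453125, 16.517114639282227), (29.589658737182617, 47.220821380615234), 76.55138397216797)
180 [(20, 33, 200), (18, 33, 198), (20, 33, 203), (20, 30, 176), (23, 18, 172), (20, 31, 197), (21, 33, 203)]
184 [(21, 33, 201), (19, 34, 204), (21, 33, 202), (23, 19, 176), (30, 12, 175), (34, 10, 176), (24, 15, 169)]
188 [(20, 34, 205), (20, 32, 202), (23, 23, 175), (30, 10, 175), (30, 10, 173), (20, 31, 173), (20, 33, 198)]
192 [(18, 32, 206), (23, 23, 191), (30, 12, 176), (30, 12, 174), (21, 28, 182), (21, 32, 205), (21, 33, 204)]
196 [(21, 27, 188), (30, 10, 175), (26, 12, 175), (21, 28, 183), (20, 33, 204), (19, 31, 204), (22, 31, 204)]
200 [(23, 13, 160), (30, 12, 174), (24, 23, 165), (21, 33, 204), (20, 33, 203), (21, 32, 205), (22, 31, 204)]
204 [(14, 243, 212), (22, 22, 173), (21, 32, 206), (21, 33, 204), (20, 33, 202), (20, 32, 206), (21, 32, 207)]
```

View pics/hook.png

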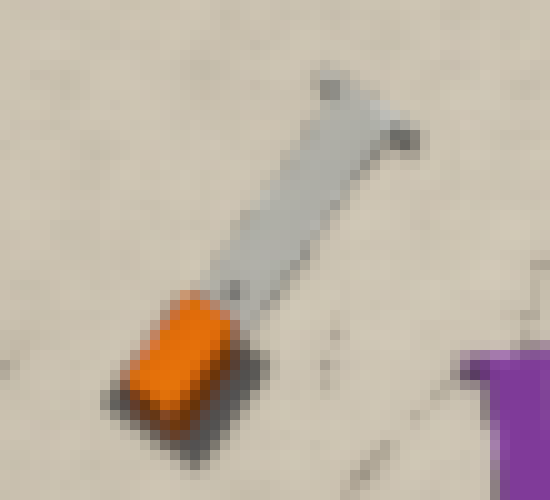

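```bash
cat >> h.py <<'E'
def go(xyz,yaw=None):
    """shares of shift, roll from current pose to TCP xyz with tool-y at world angle yaw (deg, mod 180)"""
    o=env.get_obs(); q=o["ee_rot"]; r=R.from_quat([q[1],q[2],q[3],q[0]])
    d=r.inv().apply(np.array(xyz)-o["position"])/500
    y=r.apply([0,1,0]); a=np.degrees(np.arctan2(y[1],y[0]))
    k=0 if yaw is None else -((yaw-a+90)%180-90)/90
    print("t",round(o["t"],2),"pos",o["position"].round(1),"yaw",a.round(2),"w",o["gripper_width"].round(1),"F",o["contact_force"].round(1),"| shift",d.round(4),"roll",round(float(k),4),"j6",o["joint_pos"][5].round(2))
E
python3 - <<'E'
from h import *
g=onz("top",(288.3,206.8),60);b=onz("top",(306.8,182.6),32)
print(g,b,np.linalg.norm((b-g)[:2]),np.degrees(np.arctan2(*(b-g)[1::-1])))
# scene: grip top centre & blade
gs=onz("scene",(328.3,229.5),60); print("scene grip",gs)
# foot dark corners top view
for p in((281,212),(289.5,218.5),(296.7,208.5)): print("foot",onz("top",p,4))
# blade corners top view (z32 ends)
for p in((302.2,179.6),(311.3,185.6)): print("blade",onz("top",p,30))
s=cv2.imread("pics/scene0.png")[:,:,::-1].copy()
_,m=blobs(s,(105,120,30),(120,255,255)); ys,xs=np.nonzero(m[100:180,330:410]);ys+=100;xs+=330
for x in range(348,391,4):
    c=ys[xs==x]
    if len(c): print(x,c.min(),c.max(),"bench",onz("scene",(x,c.max()+.5),0))
go((g[0],g[1],150),0)
cv2.imwrite("pics/tote.png",cv2.resize(s[110:175,335:405],(700,560),interpolation=cv2.INTER_NEAREST)[:,:,::-1])
E
```

```text
[477.9  16.7  60. ] [599.7  -8.4  32. ] 124.35935831291515 -11.644251947719821
scene grip [473.1  27.9  60. ]
foot [460.1  42.8   4. ]
foot [448.7   2.4   4. ]
foot [495.7  -8.2   4. ]
blade [604.9  13.   30. ]
blade [595.5 -28.8  30. ]
348 143 156 bench [ 600.9 -359.1    0. ]
352 142 155 bench [ 590.9 -371.     0. ]
356 136 154 bench [ 580.8 -382.9    0. ]
360 135 153 bench [ 570.6 -394.9    0. ]
364 139 152 bench [ 560.5 -406.9    0. ]
368 138 151 bench [ 550.2 -419.     0. ]
372 137 149 bench [ 542.3 -436.3    0. ]
376 136 148 bench [ 532.  -448.5    0. ]
380 127 147 bench [ 521.6 -460.8    0. ]
384 127 146 bench [ 511.2 -473.1    0. ]
388 132 141 bench [ 510.1 -507.     0. ]Traceback (most recent call last):
  File "<stdin>", line 15, in <module>
  File "h.py", line 27, in go
    print("t",round(o["t"],2),"pos",o["position"].round(1),"yaw",a.round(2),"w",o["gripper_width"].round(1),"F",o["contact_force"].round(1),"| shift",d.round(4),"roll",round(float(k),4),"j6",o["joint_pos"][5].round(2))
                                                                                ^^^^^^^^^^^^^^^^^^^^^^^^
AttributeError: 'float' object has no attribute 'round'
```

```bash
sed -i 's/o\["gripper_width"\].round(1)/np.round(o["gripper_width"],1)/' h.py; cat >> h.py <<'E'
u=np.array([.7875,-.6163]);v=np.array([.6163,.7875]);M=np.array([536.6,-404.7])
E
python3 -c "
from h import *
go((476.5,17.8,120),77.8)"
```

```text
t 0.1 pos [172.3 547.9 249.2] yaw 72.54 w 84.9 F [ 0.1 -0.9  0.1] | shift [-0.8986 -0.8282  0.2599] roll -0.0585 j6 -0.15
```

```bash
python3 -m inch '[[1,[-0.45,-0.415,0],-0.0585],[1,[-0.45,-0.415,0],-0.0585],[1,[-0.45,-0.415,0],-0.0585],[1,[-0.45,-0.415,0],-0.0585],[1,[-0.45,-0.415,0],-0.0585],[1,[-0.45,-0.415,0],-0.0585],[1,[-0.45,-0.415,0],-0.0585],[1,[-0.45,-0.415,0],-0.0585]]'; python3 -c "
from h import *
go((476.5,17.8,120),77.8)"
```

```text
t: 0.9
position: [325.4, 282.0, 250.0]
ee_rot: [-0.0, 0.108, 0.994, 0.0]
contact_force: [0.5, 0.2, 1.3]
gripper_width: 85.4
grasp_force: 0.0
t 0.9 pos [325.4 282.  250. ] yaw 77.58 w 85.4 F [0.5 0.2 1.3] | shift [-0.409  -0.451   0.2598] roll -0.0025 j6 -0.84
```

```bash
python3 -m inch '[[1,[-0.409,-0.451,0.15],0],[1,[-0.409,-0.451,0.15],0],[1,[-0.409,-0.451,0.15],0],[1,[-0.409,-0.451,0.15],0],[1,[-0.409,-0.451,0.15],0],[1,[-0.409,-0.451,0.15],0],[1,[-0.409,-0.451,0.15],0],[1,[-0.409,-0.451,0.15],0]]'; python3 -c "
from h import *
go((476.5,17.8,37),77.8)
im=env.read_camera('top');cv2.imwrite('pics/t2.png',im[:,:,::-1])
b,_=blobs(im,(5,170,120),(15,255,255));print(b)
im=env.read_camera('scene');print(blobs(im,(5,170,120),(15,255,255))[0]); cv2.imwrite('pics/s2.png',im[130:330,200:440,::-1].repeat(3,0).repeat(3,1))"
```

```text
t: 1.7
position: [477.5, 19.6, 174.4]
ee_rot: [-0.001, 0.107, 0.994, 0.0]
contact_force: [-0.3, 0.5, -0.3]
gripper_width: 85.5
grasp_force: 0.0
t 1.7 pos [477.5  19.6 174.4] yaw 77.74 w 85.5 F [-0.3  0.5 -0.3] | shift [ 0.0007 -0.0042  0.2747] roll -0.0007 j6 -1.5
[([288.3, 208.5], [285, 204, 8, 10, 45])]
[([328.1, 233.7], [321, 225, 15, 20, 149])]
```

View pics/s2.png

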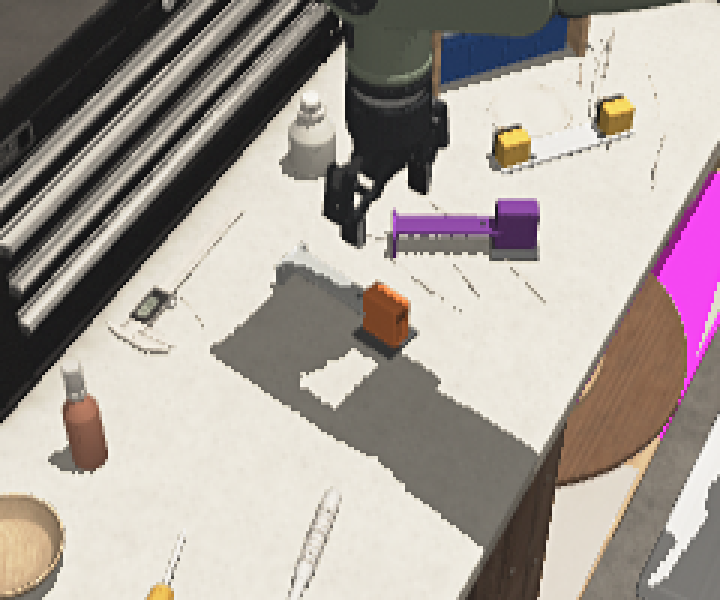

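The gripper is open above the orange hook, with the grip at scene (328,234). Nothing is in the way of the descent.

```bash
python3 -m inch '[[1,[0,-0.004,0.1],0],[1,[0,-0.004,0.2],0],[1,[0,-0.004,0.25],0],[1,[0,-0.004,0.274],0],[1,[0,-0.004,0.274],0],[1,[0,-0.004,0.274],0]]' && python3 -m inch '[[0.1,[0,0,0],0],[0.1,[0,0,0],0],[0.1,[0,0,0],0],[0.1,[0,0,0],0],[0.1,[0,0,0],0],[0.1,[0,0,0],0],[0.1,[0,0,0],0]]'; python3 -c "
from h import *
go((476.5,17.8,37),77.8)"
```

```text
t: 2.4
position: [478.0, 18.3, 39.8]
ee_rot: [0.001, 0.105, 0.994, 0.0]
contact_force: [0.6, -0.1, 1.1]
gripper_width: 85.2
grasp_force: 0.0
t: 3.1
position: [477.5, 17.3, 39.0]
ee_rot: [0.001, 0.106, 0.994, 0.0]
contact_force: [-1.0, 0.9, 5.4]
gripper_width: 23.3
grasp_force: 60.3
t 3.1 pos [477.5  17.3  39. ] yaw 77.79 w 23.3 F [-1.   0.9  5.4] | shift [0.0022 0.0005 0.0041] roll -0.0001 j6 -1.5
```

```bash
python3 -m inch '[[0.1,[0,0,-0.04],0],[0.1,[0,0,-0.1],0],[0.1,[0,0,-0.17],0],[0.1,[0,0,-0.23],0],[0.1,[0,0,-0.23],0],[0.1,[0,0,-0.23],0]]'; python3 -c "
from h import *
p=M-180*u
go((p[0],p[1],154),51.95)
print('frost',onz('scene',(303,187),0))
im=env.read_camera('top');cv2.imwrite('pics/t3.png',im[:,:,::-1])
s=env.read_camera('scene')
z=lambda a,w,h:cv2.resize(a,(w,h),interpolation=cv2.INTER_CUBIC)
cv2.imwrite('pics/c3.png',np.hstack([z(s[150:270,250:400],400,320),z(im[160:260,260:385],400,320)])[:,:,::-1])"
```

```text
t: 3.7
position: [476.4, 17.4, 153.1]
ee_rot: [-0.0, 0.106, 0.994, -0.0]
contact_force: [-0.5, -0.3, -2.2]
gripper_width: 23.4
grasp_force: 59.6
t 3.7 pos [476.4  17.4 153.1] yaw 77.79 w 23.4 F [-0.5 -0.3 -2.2] | shift [ 0.0279 -0.6427 -0.0018] roll 0.2871 j6 -1.5
frost [ 661.9 -145.1    0. ]
```

View pics/c3.png

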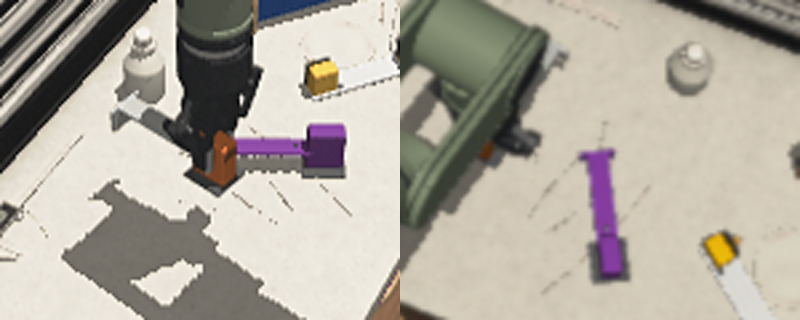

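The hook is held level and clear of everything. The blade is at scene crop (125,115), beside the frost bottle and above it.

```bash
python3 -m inch '[[0.1,[0,-0.08,0],0.05],[0.1,[0.005,-0.16,0],0.1],[0.1,[0.01,-0.25,0],0.15],[0.1,[0.015,-0.34,0],0.2],[0.1,[0.02,-0.43,0],0.25],[0.1,[0.025,-0.52,0],0.287],[0.1,[0.028,-0.6,0],0.287],[0.1,[0.028,-0.643,0],0.287]]' ; python3 -m inch '[[0.1,[0,0,0],0],[0.1,[0,0,0],0]]'; python3 -c "
from h import *
p=M-180*u
go((p[0],p[1],112),51.95)"
```

```text
t: 4.6
position: [393.0, -295.8, 151.2]
ee_rot: [-0.002, 0.327, 0.945, 0.0]
contact_force: [0.0, 0.4, -0.6]
gripper_width: 23.6
grasp_force: 59.5
t: 4.8
position: [394.0, -292.8, 151.3]
ee_rot: [-0.002, 0.326, 0.945, 0.001]
contact_force: [-0.5, 0.1, -2.2]
gripper_width: 23.3
grasp_force: 59.5
t 4.8 pos [ 394.  -292.8  151.3] yaw 51.89 w 23.3 F [-0.5  0.1 -2.2] | shift [-0.0029 -0.0005  0.0786] roll -0.0006 j6 -1.72
```

```bash
python3 -m inch '[[0.1,[0,0,0.04],0],[0.1,[0,0,0.078],0],[0.1,[0,0,0.078],0],[0.1,[0,0,0.078],0]]'; python3 -c "
from h import *
s=env.read_camera('scene');t=env.read_camera('top')
z=lambda a,w,h:cv2.resize(a,(w,h),interpolation=cv2.INTER_CUBIC)
cv2.imwrite('pics/c4.png',np.hstack([z(s[100:220,320:440],400,400),z(t[190:290,330:430],400,400)])[:,:,::-1])
p=M-81*u
go((p[0],p[1],112),51.95)"
```

```text
t: 5.2
position: [394.9, -292.1, 113.6]
ee_rot: [-0.001, 0.325, 0.946, 0.001]
contact_force: [0.6, 0.7, -1.1]
gripper_width: 23.8
grasp_force: 59.5
t 5.3 pos [ 395.8 -293.6  115. ] yaw 52.03 w 23.3 F [ 0.5 -0.2 -1. ] | shift [-0.1967 -0.0018  0.0063] roll 0.0009 j6 -1.72
```

View pics/c4.png

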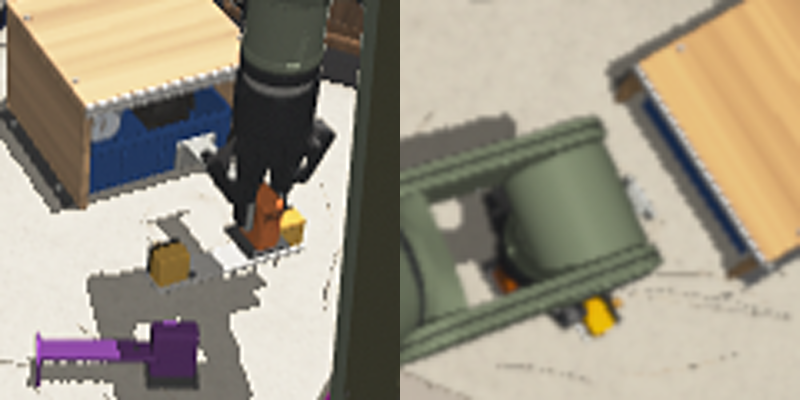

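The blade is white at scene crop (198,150), heading for the middle of the tote's lip. It is level and above the lip height.

```bash
python3 -c "
from h import *
p=M-52.5*u; print(proj('top',[p[0],p[1],108]),proj('scene',[p[0],p[1],100]))"
python3 -m inch '[[0.1,[-0.04,-0.001,0],0],[0.1,[-0.08,-0.002,0],0],[0.1,[-0.12,-0.002,0],0],[0.1,[-0.16,-0.002,0],0],[0.1,[-0.197,-0.002,0],0],[0.1,[-0.197,-0.002,0],0],[0.1,[-0.197,-0.002,0],0]]'; python3 -c "
from h import *
p=M-81*u
go((p[0],p[1],82),51.95)"
```

```text
[390.6 238.9] [378.9 141.4]
t: 6.0
position: [472.3, -355.3, 115.0]
ee_rot: [0.0, 0.326, 0.945, -0.0]
contact_force: [-1.1, 0.0, -2.6]
gripper_width: 23.2
grasp_force: 59.5
t 6.0 pos [ 472.3 -355.3  115. ] yaw 51.99 w 23.2 F [-1.1  0.  -2.6] | shift [-0.0001  0.0013  0.0659] roll 0.0005 j6 -1.7
```

```bash
python3 -m inch '[[0.1,[0,0.001,0.02],0],[0.1,[0,0.001,0.04],0],[0.1,[0,0.001,0.055],0],[0.1,[0,0.001,0.069],0],[0.1,[0,0.001,0.069],0],[0.1,[0,0.001,0.069],0]]';  python3 -m inch '[[0.1,[0.006,0,0],0],[0.1,[0.012,0,0],0],[0.1,[0.016,0,0],0],[0.1,[0.016,0,0],0]]';python3 -c "
from h import *
o=env.get_obs();print(o['contact_force'][:2]@u,o['contact_force'][:2]@v,(o['position'][:2]-M)@u,(o['position'][:2]-M)@v);go((472,-355,80),51.95)"
```

```text
t: 6.6
position: [472.2, -354.8, 79.4]
ee_rot: [-0.0, 0.326, 0.945, 0.0]
contact_force: [0.0, -0.3, -0.7]
gripper_width: 23.3
grasp_force: 59.5
t: 7.0
position: [465.9, -349.7, 80.0]
ee_rot: [-0.0, 0.326, 0.945, -0.0]
contact_force: [-0.1, -0.8, -1.1]
gripper_width: 23.1
grasp_force: 59.5
0.4762658561784201 -0.6899613912048573 -89.57614431039981 -0.3119352719976263
t 7.0 pos [ 465.9 -349.7   80. ] yaw 51.97 w 23.1 F [-0.1 -0.8 -1.1] | shift [-0.0161 -0.0007 -0.    ] roll 0.0002 j6 -1.7
```

```bash
cat > st.py <<'E'
from h import *
import sys
o=env.get_obs();f=o['contact_force'];p=o['position'][:2]-M
q=o['wrist_torque']
print("  Fu %.1f Fv %.1f Fz %.1f | u %.1f v %.1f z %.1f tq"%(f[:2]@u,f[:2]@v,f[2],p@u,p@v,o['position'][2]),np.round(q,2))
E
python3 -m inch '[[0.1,[0.003,0,0],0],[0.1,[0.006,0,0],0],[0.1,[0.01,0,0],0],[0.1,[0.014,0,0],0],[0.1,[0.018,0,0],0],[0.1,[0.022,0,0],0]]' >/dev/null;python3 st.py
python3 -m inch '[[0.1,[0.004,0,0],0],[0.1,[0.008,0,0],0],[0.1,[0.012,0,0],0],[0.1,[0.016,0,0],0],[0.1,[0.02,0,0],0]]' >/dev/null;python3 st.py
python3 -m inch '[[0.1,[0.004,0,0],0],[0.1,[0.008,0,0],0],[0.1,[0.012,0,0],0],[0.1,[0.016,0,0],0],[0.1,[0.02,0,0],0]]'>/dev/null;python3 st.py
```

```text
Fu 2.8 Fv 0.3 Fz -3.9 | u -99.7 v -0.4 z 80.0 tq [-0.14 -0.21  0.03]
  Fu 2.8 Fv 0.4 Fz -1.6 | u -110.1 v -0.4 z 80.0 tq [-0.21 -0.29  0.  ]
  Fu 3.5 Fv 0.0 Fz -1.7 | u -120.2 v -0.4 z 79.9 tq [-0.29 -0.39  0.03]
```

```bash
for i in 1 2; do python3 -m inch '[[0.1,[0.006,0,0],0],[0.1,[0.012,0,0],0],[0.1,[0.018,0,0],0],[0.1,[0.024,0,0],0],[0.1,[0.03,0,0],0],[0.1,[0.036,0,0],0]]' >/dev/null;python3 st.py; done; python3 -m inch '[[0.1,[0.006,0,0],0],[0.1,[0.012,0,0],0],[0.1,[0.018,0,0],0],[0.1,[0.024,0,0],0],[0.1,[0.03,0,0],0]]' >/dev/null;python3 st.py
python3 -c "
from h import *
s=env.read_camera('scene');t=env.read_camera('top')
z=lambda a,w,h:cv2.resize(a,(w,h),interpolation=cv2.INTER_CUBIC)
cv2.imwrite('pics/c5.png',np.hstack([z(s[100:220,320:440],400,400),z(t[190:290,330:430],400,400)])[:,:,::-1])"
```

```text
Fu 2.7 Fv 0.2 Fz -1.9 | u -138.4 v -0.4 z 79.9 tq [-0.3  -0.37 -0.01]
  Fu 3.7 Fv -0.3 Fz -1.6 | u -156.4 v -0.4 z 79.9 tq [-0.34 -0.41  0.01]
  Fu 3.2 Fv -1.1 Fz -1.0 | u -171.5 v -0.4 z 79.8 tq [-0.38 -0.5   0.01]
```

View pics/c5.png

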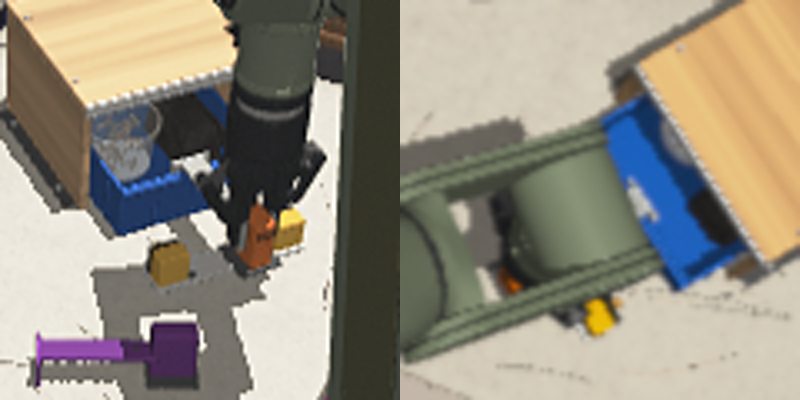

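The tote is following squarely on the blade, with its front lip at scene crop (150,215), upright and loaded. I continue more slowly and watch the force.

```bash
for i in 1 2 3; do python3 -m inch '[[0.1,[0.005,0,0],0],[0.1,[0.01,0,0],0],[0.1,[0.015,0,0],0],[0.1,[0.02,0,0],0]]' >/dev/null;python3 st.py; done; for i in 1 2; do python3 -m inch '[[0.1,[0.003,0,0],0],[0.1,[0.006,0,0],0]]' >/dev/null;python3 st.py;done
```

```text
Fu 1.8 Fv 0.4 Fz -2.5 | u -181.6 v -0.4 z 79.7 tq [-0.34 -0.33 -0.02]
  Fu 2.6 Fv 0.4 Fz -1.8 | u -191.6 v -0.4 z 79.7 tq [-0.27 -0.29  0.02]
  Fu 2.2 Fv -0.4 Fz -1.8 | u -201.6 v -0.4 z 79.7 tq [-0.17 -0.31  0.04]
  Fu 1.9 Fv -0.4 Fz -2.6 | u -204.4 v -0.4 z 79.8 tq [-0.19 -0.22  0.05]
  Fu 2.5 Fv -0.3 Fz -2.7 | u -207.4 v -0.4 z 79.8 tq [-0.24 -0.3   0.03]
```

```bash
for i in 1 2 3 4 5; do python3 -m inch '[[0.1,[0.002,0,0],0],[0.1,[0.004,0,0],0]]' >/dev/null;python3 st.py;done
```

```text
Fu 2.9 Fv -0.7 Fz -3.5 | u -209.4 v -0.4 z 79.8 tq [-0.21 -0.23  0.02]
  Fu 2.5 Fv -0.1 Fz -2.1 | u -211.3 v -0.4 z 79.8 tq [-0.19 -0.21  0.05]
  Fu 2.0 Fv 0.1 Fz -2.1 | u -213.4 v -0.4 z 79.8 tq [-0.19 -0.24 -0.03]
  Fu 2.9 Fv -0.0 Fz -3.2 | u -215.4 v -0.4 z 79.8 tq [-0.19 -0.23 -0.03]
  Fu 2.9 Fv 0.3 Fz -1.4 | u -217.4 v -0.4 z 79.8 tq [-0.2  -0.23 -0.04]
```

```bash
for i in 1 2 3 4; do python3 -m inch '[[0.1,[0.0015,0,0],0],[0.1,[0.003,0,0],0]]' >/dev/null;python3 st.py;done
```

```text
Fu 1.8 Fv 0.8 Fz -2.8 | u -218.9 v -0.4 z 79.8 tq [-0.19 -0.22 -0.  ]
  Fu 2.6 Fv 0.1 Fz -2.2 | u -220.3 v -0.4 z 79.8 tq [-0.2  -0.17 -0.01]
  Fu 2.5 Fv -0.0 Fz -2.6 | u -221.8 v -0.4 z 79.8 tq [-0.23 -0.24 -0.  ]
  Fu 3.5 Fv 0.4 Fz -2.6 | u -223.3 v -0.4 z 79.8 tq [-0.15 -0.2   0.  ]
```

```bash
for i in 1 2 3; do python3 -m inch '[[0.1,[0.001,0,0],0],[0.1,[0.002,0,0],0]]' >/dev/null;python3 st.py;done
```

```text
Fu 2.3 Fv -0.8 Fz -2.9 | u -224.3 v -0.4 z 79.8 tq [-0.16 -0.22 -0.04]
  Fu 1.7 Fv 0.9 Fz -2.5 | u -225.3 v -0.4 z 79.8 tq [-0.2  -0.23 -0.04]
  Fu 2.5 Fv 0.7 Fz -2.5 | u -226.3 v -0.4 z 79.8 tq [-0.19 -0.19 -0.01]
```

```bash
for i in 1 2 3; do python3 -m inch '[[0.1,[0.001,0,0],0],[0.1,[0.002,0,0],0]]' >/dev/null;python3 st.py;done
python3 -c "
from h import *
s=env.read_camera('scene');t=env.read_camera('top')
z=lambda a,w,h:cv2.resize(a,(w,h),interpolation=cv2.INTER_CUBIC)
cv2.imwrite('pics/c6.png',np.hstack([z(s[120:200,340:440],500,400),z(t[200:280,345:405],300,400)])[:,:,::-1])"
```

```text
Fu 2.7 Fv 0.4 Fz -2.9 | u -227.2 v -0.4 z 79.8 tq [-0.18 -0.24 -0.05]
  Fu 2.3 Fv -0.8 Fz -3.1 | u -228.2 v -0.4 z 79.8 tq [-0.22 -0.25  0.06]
  Fu 3.0 Fv -0.5 Fz -2.7 | u -229.3 v -0.4 z 79.8 tq [-0.24 -0.26 -0.  ]
```

View pics/c6.png

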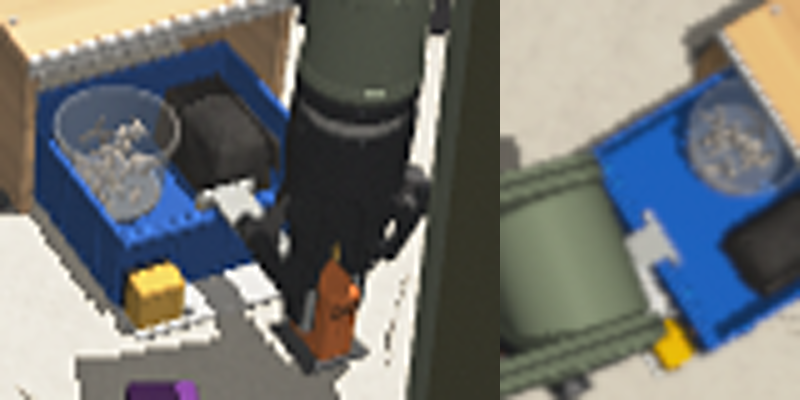

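The tote front is now at the posts' faces (scene crop (130,270)), still square and with its load standing. I go on in half-millimetre steps.

```bash
for i in 1 2 3 4; do python3 -m inch '[[0.1,[0.001,0,0],0],[0.1,[0.0015,0,0],0]]' >/dev/null;python3 st.py;done
```

```text
Fu 2.5 Fv 0.5 Fz -3.2 | u -230.0 v -0.4 z 79.8 tq [-0.25 -0.23 -0.04]
  Fu 1.7 Fv -0.5 Fz -2.7 | u -230.7 v -0.4 z 79.8 tq [-0.21 -0.25 -0.05]
  Fu 2.6 Fv -0.1 Fz -3.6 | u -231.5 v -0.4 z 79.8 tq [-0.24 -0.34 -0.01]
  Fu 4.9 Fv -0.7 Fz -4.3 | u -231.9 v -0.4 z 79.9 tq [-0.27 -0.48 -0.05]
```

```bash
python3 -m inch '[[0.1,[0.0008,0,0],0],[0.1,[0.0008,0,0],0]]' >/dev/null;python3 st.py;python3 -m inch '[[0.1,[0.0008,0,0],0],[0.1,[0.0008,0,0],0]]' >/dev/null;python3 st.py
```

```text
Fu 6.1 Fv 1.9 Fz -4.1 | u -232.2 v -0.4 z 79.9 tq [-0.34 -0.48 -0.06]
  Fu 5.2 Fv -0.6 Fz -4.4 | u -232.5 v -0.4 z 79.9 tq [-0.32 -0.51 -0.07]
```

```bash
for i in 1 2; do python3 -m inch '[[0.1,[0.001,0,0],0],[0.1,[0.001,0,0],0],[0.1,[0.001,0,0],0]]' >/dev/null;python3 st.py; done
```

```text
Fu 6.9 Fv 0.6 Fz -5.7 | u -232.5 v -0.4 z 80.1 tq [-0.39 -0.6  -0.06]
  Fu 7.6 Fv 0.9 Fz -4.8 | u -232.6 v -0.4 z 80.3 tq [-0.44 -0.67 -0.05]
```

Against the stop the arm no longer advances, the pull rises only to about 8 N, and the yaw moment is near zero, so both posts are loaded evenly. I unhook now.

```bash
python3 -m inch '[[0.1,[-0.003,0,0],0],[0.1,[-0.008,0,0],0],[0.1,[-0.016,0,0],0],[0.1,[-0.024,0,0],0],[0.1,[-0.024,0,0],0]]' >/dev/null;python3 st.py;  python3 -m inch '[[0.1,[0,0,-0.02],0],[0.1,[0,0,-0.05],0],[0.1,[0,0,-0.09],0],[0.1,[0,0,-0.13],0],[0.1,[0,0,-0.16],0],[0.1,[0,0,-0.16],0],[0.1,[0,0,-0.16],0]]' >/dev/null;python3 st.py
python3 -c "
from h import *
s=env.read_camera('scene');t=env.read_camera('top')
z=lambda a,w,h:cv2.resize(a,(w,h),interpolation=cv2.INTER_CUBIC)
cv2.imwrite('pics/c7.png',np.hstack([z(s[120:200,340:440],500,400),z(t[200:280,345:405],300,400)])[:,:,::-1])
go((477,17.5,160),77.8)"
```

```text
Fu -0.0 Fv 0.6 Fz -1.2 | u -221.8 v -0.4 z 79.7 tq [0.07 0.09 0.02]
  Fu -0.4 Fv 0.4 Fz -1.9 | u -222.1 v -0.4 z 160.1 tq [0.04 0.04 0.  ]
t 18.2 pos [ 360.8 -267.5  158.9] yaw 51.97 w 23.4 F [-0.2  0.2 -2.4] | shift [ 0.1681  0.5921 -0.0017] roll -0.287 j6 -1.74
```

View pics/c7.png

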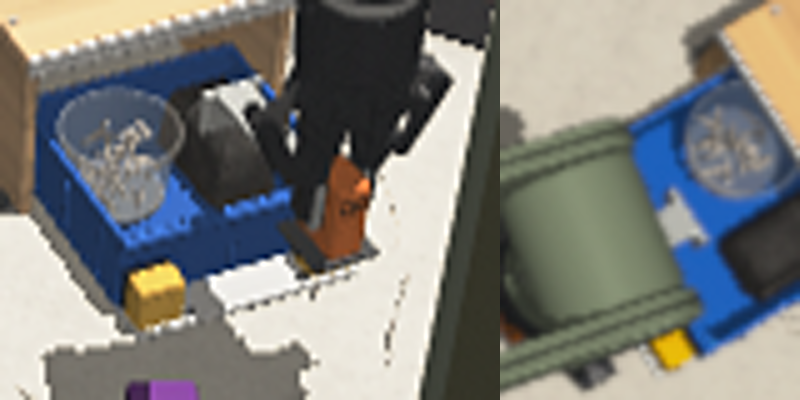

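The hook is free above the tote, which has stayed in place. I carry the hook back to its original open spot.

```bash
python3 -m inch '[[0.1,[0.02,0.07,0],0],[0.1,[0.04,0.15,0],-0.03],[0.1,[0.065,0.23,0],-0.09],[0.1,[0.09,0.32,0],-0.15],[0.1,[0.115,0.41,0],-0.2],[0.1,[0.14,0.5,0],-0.25],[0.1,[0.16,0.56,0],-0.287],[0.1,[0.168,0.592,0],-0.287]]' >/dev/null; python3 -m inch '[[0.1,[0,0,0],0],[0.1,[0,0,0],0],[0.1,[0,0,0],0]]';python3 -c "
from h import *
go((477,17.5,39.5),77.8)
s=env.read_camera('scene');t=env.read_camera('top')
z=lambda a,w,h:cv2.resize(a,(w,h),interpolation=cv2.INTER_CUBIC)
cv2.imwrite('pics/c8.png',np.hstack([z(s[120:200,340:440],400,320),z(t[210:280,345:432],400,320)])[:,:,::-1])"
```

```text
t: 19.3
position: [476.9, 16.0, 159.1]
ee_rot: [-0.001, 0.107, 0.994, -0.0]
contact_force: [-0.4, -0.5, -1.6]
gripper_width: 23.3
grasp_force: 59.8
t 19.3 pos [476.9  16.  159.1] yaw 77.75 w 23.3 F [-0.4 -0.5 -1.6] | shift [1.000e-04 3.000e-03 2.392e-01] roll -0.0006 j6 -1.5
```

View pics/c8.png

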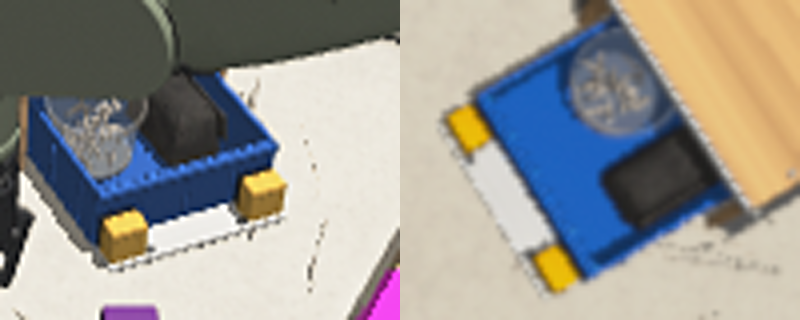

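The tote lies flush on both yellow posts (top crop (468,130) and (557,268)), square, with its load upright. Next I lower the hook.

```bash
python3 -m inch '[[0.1,[0,0.003,0.06],0],[0.1,[0,0.003,0.12],0],[0.1,[0,0.003,0.18],0],[0.1,[0,0.003,0.21],0],[0.1,[0,0.003,0.225],0],[0.1,[0,0.003,0.232],0],[0.1,[0,0.003,0.235],0],[0.1,[0,0.003,0.235],0]]' >/dev/null; python3 st.py;python3 -m inch '[[0.1,[0,0,0.002],0],[0.1,[0,0,0.002],0]]'>/dev/null; python3 st.py
```

```text
Fu 0.8 Fv -0.4 Fz -1.3 | u -305.9 v 297.2 z 43.1 tq [0.03 0.01 0.  ]
  Fu 0.0 Fv -0.3 Fz -1.7 | u -306.3 v 297.2 z 41.9 tq [0.07 0.09 0.02]
```

```bash
for i in 1 2 3 4; do python3 -m inch '[[0.1,[0,0,0.0015],0],[0.1,[0,0,0.0015],0]]'>/dev/null; python3 st.py; done
```

```text
Fu -0.1 Fv -0.1 Fz -1.9 | u -306.7 v 297.0 z 40.7 tq [0.04 0.04 0.02]
  Fu 1.2 Fv 1.2 Fz -1.4 | u -306.9 v 296.9 z 39.7 tq [-0.    0.06  0.03]
  Fu -0.1 Fv 0.4 Fz -0.4 | u -306.7 v 297.0 z 39.1 tq [-0.04 -0.    0.01]
  Fu -2.6 Fv -2.0 Fz 7.1 | u -306.6 v 297.0 z 39.1 tq [0.09 0.33 0.03]
```

```bash
python3 -m inch '[[0.1,[0,0,-0.001],0],[0.35,[0,0,-0.001],0],[0.6,[0,0,-0.001],0],[1,[0,0,-0.001],0],[1,[0,0,-0.001],0],[1,[0,0,-0.001],0],[1,[0,0,-0.001],0]]'; python3 -m inch '[[1,[0,0,-0.05],0],[1,[0,0,-0.12],0],[1,[0,0,-0.2],0],[1,[0,0,-0.3],0],[1,[0,0,-0.4],0],[1,[0,0,-0.4],0],[1,[0,0,-0.4],0]]';python3 -m inch '[[1,[0.1,0.1,0],0],[1,[0.2,0.2,0],0],[1,[0.3,0.3,0],0],[1,[0.3,0.4,0],0],[1,[0.3,0.4,0],0],[1,[0.3,0.4,0],0],[1,[0.3,0.4,0],0]]'; python3 -c "
from h import *
s=env.read_camera('scene');t=env.read_camera('top')
cv2.imwrite('pics/c9.png',np.vstack([s[100:400,60:460],t[100:300,160:560]])[:,:,::-1])"
```

```text
t: 21.9
position: [478.0, 18.2, 38.7]
ee_rot: [-0.0, 0.106, 0.994, -0.0]
contact_force: [-0.5, 0.1, -0.6]
gripper_width: 85.4
grasp_force: 0.0
t: 22.6
position: [479.0, 18.1, 240.6]
ee_rot: [0.002, 0.106, 0.994, -0.0]
contact_force: [-0.0, 0.1, 0.2]
gripper_width: 85.4
grasp_force: 0.0
t: 23.3
position: [371.9, 245.9, 236.7]
ee_rot: [-0.002, 0.104, 0.995, -0.001]
contact_force: [-0.1, 0.2, -0.1]
gripper_width: 85.5
grasp_force: 0.0
```

View pics/c9.png

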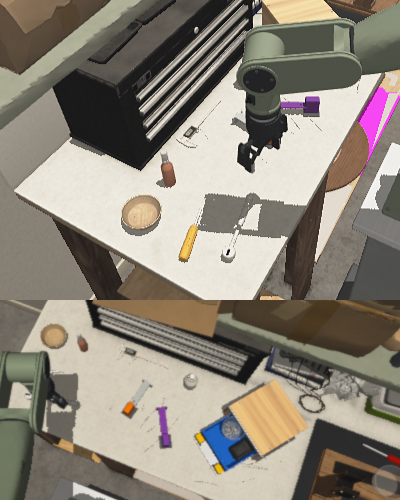

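The hook stands on its foot and blade in the open (top-view crop (130,405)). The tote is home against the stop at (225,445), the bystanders are undisturbed and the gripper is clear, so I hand in.

```bash
python3 -c "
from cell import env
print(env.job_done())"
```

```text
the job is handed in; nothing more can be done
None
```

The job is handed in at about 23 s: the tote looks square and home against both posts (the pins were judged by feel, about 8 N peak pull, not seen), its load is upright, and the hook stands upright on its original spot, clear of everything.

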